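# Nest the reducing sleeves and the setting mandrel in the tool-setting block

## Task

Set up the tool-setting block for small tools: fit the large reducing sleeve (blue ring) into the block's taper, then the middle one (yellow ring) into the large one, then the small one (red ring) into the middle one, and last the setting mandrel into the small sleeve. Build them up in the block one at a time, lower each in without dropping it, and let it sit fully home, its neck or collar flat on the face below. Leave the V-block, the drill tube and the pin gauge where they are.

Things in the scene. Friction and masses are not known exactly. Their poses are not given: they have to be found in the camera images.
- block: tool-setting block, screwed down: round grey foot 96 mm wide, 12 high; hub 82 mm wide; bright flat nose ring on top, 44 mm above the desk, with a tapered socket (mouth 57.6 mm, 26 deep, closed). Origin: centre of the underside, on the socket axis, z up. When all is home the points of large, middle, small sleeve and mandrel stand 66, 96, 126 and 168 mm above this origin.
- sleeve_large_grip (a point): large dark steel sleeve, blue rim ring, standing nose down, 54 mm tall: solid taper 24 mm long (56 mm thick, 4.8 less at the nose), above it a neck 66 mm thick, 30 mm tall, upper half knurled, bore mouth 47.1 mm. Point: on the axis (z up), 22 mm above the neck's underside, 8 below the top. Fits the block's socket with 0.8 mm play a side; 0.45 kg; keep fingertips above the neck's underside, the face below is wider.
- sleeve_middle_grip (a point): middle dark steel sleeve, yellow rim ring, standing nose down, 54 mm tall: solid taper 24 mm long (45.5 mm thick, 4.8 less at the nose), above it a neck 56 mm thick, 30 mm tall, upper half knurled, bore mouth 36.6 mm. Point: on the axis (z up), 22 mm above the neck's underside, 8 below the top. Fits the large sleeve's bore with 0.8 mm play a side; 0.33 kg; keep fingertips above the neck's underside, the face below is wider.
- sleeve_small_grip (a point): small dark steel sleeve, red rim ring, standing nose down, 54 mm tall: solid taper 24 mm long (35 mm thick, 4.8 less at the nose), above it a neck 46 mm thick, 30 mm tall, upper half knurled, bore mouth 26.1 mm. Point: on the axis (z up), 22 mm above the neck's underside, 8 below the top. Fits the middle sleeve's bore with 0.8 mm play a side; 0.24 kg; keep fingertips above the neck's underside, the face below is wider.
- mandrel_grip (a point): setting mandrel standing nose down, 82 mm tall: bright taper 24 mm long (24.5 mm thick, 19.7 at the nose), dark collar 36 mm thick and 10 high, bright bar 18 mm thick and 48 tall with a brass line. Point: on the axis (z up), half-way up the bar, 58 mm above the nose, 34 above the collar's underside. Fits the small sleeve's bore with 0.8 mm play a side; 0.2 kg.
- v_block: bystander: bright steel V-block 46 x 38 x 32 mm; origin at the centre of its underside. Leave it alone. Solid room parts beside the work: a divider 0.34 m high and 28 mm thick along the line x = 0.46 + 0.577 y, and a tall camera column 70 mm wide at about x 0.63, y -0.37.
- drill_tube: bystander: square plastic drill tube 15 x 89 x 14 mm, cream with an orange cap, lying along its own y axis; origin at the centre of its underside. Leave it alone.
- pin_gauge: bystander: pin gauge in a white hexagonal holder, 12 x 82 x 10 mm, lying along its own y axis; origin at the centre of its underside. Leave it alone.
Not all that is in view belongs to the job. What is shaped like the part that bears sleeve_small_grip but pink is not meant.

How it is judged:
By the outcome, as a careful person would: the job done as asked, in the order asked, and still so for the second after the job is handed in, with the robot touching nothing.
It also fails if it takes over 109 s, if anything falls off the work surface, if the arm or the gripper's body presses on something with over 40 N, if the wrist force passes 120 N, or if a joint passes its speed limit or range.

## Robot

A 7-joint arm with a two-finger parallel gripper is mounted at the origin on the work surface; the furniture and walls round the work are solid. World frame = base frame: x ahead of the robot, y to its left, z up, the work surface at z = 0. Lengths are in m, angles in rad, forces in N, time in s.
With the tool pointing down it reaches from about 0.35 to 0.9 m from the base axis. Payload 8.1 kg.
Tool frame: the origin (TCP) lies at the very end of the fingers, on their centre line; the grasp point (between the pads) lies 19 mm behind it; z points along the fingers, y is the line along which they close (so a half turn about z gives the same grasp; the last joint's range is limited). The gripper opens to 92 mm and grips with 3 to 60 N. Pads are 19 mm wide; open, the fingers measure 130 mm over their backs; the gripper's body (75 mm by 190 mm) begins 47 mm behind the grasp point.
Start: joints at [-1.22, 0.434, 0.025, 1.573, -0.012, 1.134, -0.075], TCP at [0.274, 0.562, 0.227] pointing down, gripper open.
Joint ranges: [-2.62, 2.62], [-0.44, 2.09], [-1.27, 1.32], [0.08, 2.57], [-1.32, 4.46], [0.12, 2], [-2.74, 2.74]. Speed limits (rad/s): [2.22, 2.22, 3.01, 3.01, 3.14, 3.14, 3.14].

## Interface

Orientations are given as a unit quaternion [x, y, z, w].
In Python, from station import ctrl gives the robot as it stands. The module is installed in compiled form; this text tells all that it offers.
- The arm moves only by the tool drive_tool, never from a script. Its argument "moves" is a list that holds one entry, the list of rows, each a list of 5 numbers: the finger opening in m, from 0 to 0.0918, then the shift along the tool's x, y, z in m, then the turn about the tool's z in degrees. In form: [[[grip, x, y, z, yaw], ...]]. A call has 1 to 5 rows; each row shifts and turns the commanded pose from where the row before left it, along the tool's axes as they then stand; what a row does not reach is not made up. A row lasts 1/10 s, in which the tool goes at most 50 mm and 8.59 degrees, less where a joint would pass 70% of its speed; a pose out of reach is approached as far as the arm can. A call with a gripper value outside its range is refused whole. The fingers move at their own pace and stop on an object; "force" is the grip in N (left out, the last holds). Time passes only in rows, so rows that do not move let the fingers close. It gives the time, the measured TCP pose, the force, the opening and the grip force at its end, in the units of the state.
- ctrl.get_obs(): the state, without advancing time (a new reading comes with each control period).
- ctrl.grab_frame(name): name is "scene" or "top"; returns a dict with "img" (400x640x3 uint8, red, green, blue), "z_map" (400x640 float32, m along the optical axis (not along the pixel's ray), 0 where there is no reading), "fx", "fy", "cx", "cy" (pixels), "eye" and "rotation" of the camera in the world. Camera axes: x right, y up, looking along -z (the intrinsics and any distortion apply to the point x, -y, -z); pixel columns grow to the right and rows downward; lengths in m; the calibration is good to about 2 mm. A picture is of the moment at which its call begins.
- ctrl.sign_off(): hands the job in; it is judged then, once.
The state is a dict: "time": time; "joint_pos": joint angles; "joint_vel": joint speeds; "joint_torque": joint torques, N m; "tcp_pos": TCP position; "orientation": TCP orientation; "wrist_force": force on the tool from outside, world axes, zero at the start; "moment": the same for the moment, N m; "finger_gap": finger opening in m; "grasp_force": force on a finger pad.
Only numpy, scipy, OpenCV 4.12 (cv2) and the standard library are available. Lean on these libraries where they do the work, as an engineer would, in place of code of your own. Each camera call takes 0.05 s, during which the arm holds its last target. There are 200 camera calls.

## Working session

There is one attempt and no reset: what is moved stays moved. The work goes in short steps, Python scripts to look and compute and a tool call to move; the robot and the scene stay as the last step left them, time stands still between calls to the robot, and variables do not carry over. Pictures are saved under pics/ and viewed, at most 14 in all, crops included, and the job is handed in when it is done.

Besides the shell and the picture viewer there is one more tool, called after ">>>" by a JSON object that holds its "api" and its "payload". drive_tool: Moves the arm, as the interface text tells. Its arguments: {"type":"object","properties":{"moves":{"type":"array","items":{"type":"array","items":{"type":"array","items":{"type":"number"}}}},"force":{"type":"number"}},"required":["moves"]}

```bash
mkdir -p pics
cat > h.py <<'E'
import numpy as np, cv2
from station import ctrl
def snap(n,f):
    d=ctrl.grab_frame(n); cv2.imwrite('pics/'+f+'.png',d['img'][:,:,::-1]); np.savez('pics/'+f+'.npz',**d); return d
def cloud(d):
    z=d['z_map']; v,u=np.mgrid[:z.shape[0],:z.shape[1]]
    p=np.stack([(u-d['cx'])/d['fx']*z,-(v-d['cy'])/d['fy']*z,-z],-1)
    R=np.array(d['rotation']); 
    return p@R.T+np.array(d['eye'])
E
python3 - <<'E'
from h import *
for n in('scene','top'):
    d=snap(n,n+'0'); print({k:v for k,v in d.items() if k not in('img','z_map')})
o=ctrl.get_obs(); print(o)
E
```

```text
{'fx': 381.2465317510657, 'fy': 381.2465317510657, 'cx': 322.516733797368, 'cy': 206.29194996451164, 'eye': array([ 0.3048751 , -0.76973159,  0.43656551]), 'rotation': array([ 0.53053594, -0.10710481, -0.17410078,  0.82264762])}
{'fx': 465.6514007708769, 'fy': 465.6514007708769, 'cx': 308.72006439807365, 'cy': 200.33071859595356, 'eye': array([0.60075464, 0.01923998, 1.00506241]), 'rotation': array([-0.01197442,  0.01430487,  0.71519287, -0.69867814])}
{'time': 0.1, 'joint_pos': array([-1.21957332,  0.43515055,  0.02498737,  1.57394659, -0.01158239,
        1.13400471, -0.07507023]), 'joint_vel': array([-0.00126849, -0.00025618, -0.00197061, -0.00136228,  0.00058768,
       -0.00143827,  0.00104649]), 'joint_torque': array([ 2.51188198e-03, -6.69126534e+01,  9.87687260e-01, -3.15142035e+01,
       -6.05348940e-02,  3.75355629e-02,  3.75628292e-05]), 'tcp_pos': array([0.27387308, 0.56132284, 0.22604835]), 'orientation': array([ 2.24990689e-01,  9.74360675e-01, -6.77432790e-04, -8.13050863e-05]), 'wrist_force': array([0.07090294, 0.47714784, 0.10303099]), 'moment': array([-0.01543698,  0.02381464,  0.03908312]), 'grasp_force': 0.0, 'finger_gap': 0.09175717639250258}
```

View pics/scene0.png

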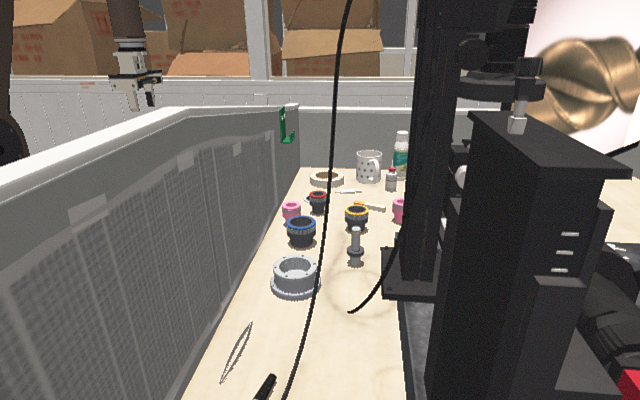

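View pics/top0.png

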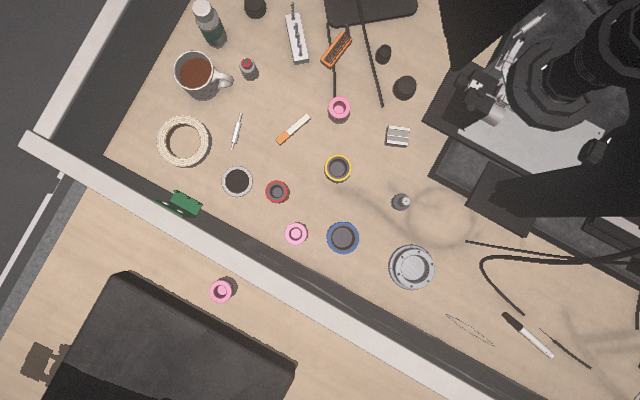

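```bash
sed -i 's/R=np.array.*/from scipy.spatial.transform import Rotation as Q; R=Q.from_quat(d["rotation"]).as_matrix()/' h.py
cat >> h.py <<'E'
def circ(P,c,zr,rr,it=8):
    """fit centre from points with height in zr, radius in rr (annulus) around c"""
    from scipy.optimize import least_squares
    c=np.array(c,float); P=P.reshape(-1,3)
    for _ in range(it):
        r=np.hypot(*(P[:,:2]-c).T); m=(P[:,2]>zr[0])&(P[:,2]<zr[1])&(r<rr)
        p=P[m]; 
        if len(p)<8: return None
        c=(p[:,:2].max(0)+p[:,:2].min(0))/2
    h=cv2.convexHull((p[:,:2]).astype(np.float32)).reshape(-1,2)
    s=least_squares(lambda q:np.hypot(h[:,0]-q[0],h[:,1]-q[1])-q[2],[*c,rr*.9],loss='soft_l1',f_scale=.001).x
    return s.round(4),np.median(p[:,2]).round(4),len(p)
E
python3 - <<'E'
from h import *
d=dict(np.load('pics/top0.npz')); P=cloud(d)
for v,u in [(300,470),(200,340),(150,260)]: print('desk',P[v,u].round(4))
for n,u,v,z,r in [('block',411,267,.044,.046),('large',343,238,.054,.038),('middle',338,168,.054,.033),('small',277,192,.054,.028),('mandrel',401,202,.082,.014),('pink1',296,233,.054,.03),('pink2',339,109,.054,.03),('grey',237,181,.054,.035),('pink3',221,291,.054,.03)]:
    q=P[v,u]; w=P[v-18:v+19,u-18:u+19].reshape(-1,3)
    print(n,q.round(3),'maxz',w[:,2].max().round(4),circ(P,q[:2],(z-.006,z+.006),r))
I=d['img']; H=P[:,:,2].copy(); H[d['z_map']==0]=0
hm=cv2.applyColorMap((np.clip(H,0,.4)/.4*255).astype(np.uint8),cv2.COLORMAP_JET)
a=cv2.resize(I[80:300,200:460,::-1],None,fx=3,fy=3,interpolation=cv2.INTER_CUBIC)[:,:780]
cv2.imwrite('pics/crop0.png',a[:600]); cv2.imwrite('pics/hm.png',hm)
E
```

```text
desk [ 0.4164 -0.3248  0.0016]
desk [ 0.6373 -0.0522 -0.001 ]
desk [ 7.497e-01  1.185e-01 -2.000e-04]
block [ 0.492 -0.197  0.018] maxz 1.0051 (array([ 0.4909, -0.1984,  0.0408]), np.float64(0.0438), 682)
large [ 0.557 -0.054  0.029] maxz 1.0051 (array([ 0.5584, -0.0509,  0.0327]), np.float64(0.0536), 428)
middle [ 0.704 -0.048  0.026] maxz 1.0051 (array([ 0.7022, -0.0449,  0.0278]), np.float64(0.0534), 354)
small [0.656 0.082 0.029] maxz 1.0051 (array([0.6558, 0.0824, 0.0226]), np.float64(0.0535), 285)
mandrel [ 0.628 -0.168  0.078] maxz 1.0051 (array([ 0.6297, -0.1766,  0.0088]), np.float64(0.0814), 69)
pink1 [0.569 0.044 0.028] maxz 1.0051 (array([0.5689, 0.0451, 0.0226]), np.float64(0.0535), 286)
pink2 [ 0.828 -0.053  0.03 ] maxz 1.0051 (array([ 0.8266, -0.0509,  0.0229]), np.float64(0.0533), 282)
grey [0.683 0.169 0.001] maxz 1.0051 None
pink3 [0.453 0.202 0.03 ] maxz 1.0051 (array([0.4558, 0.2003, 0.0229]), np.float64(0.0537), 301)
```

View pics/crop0.png

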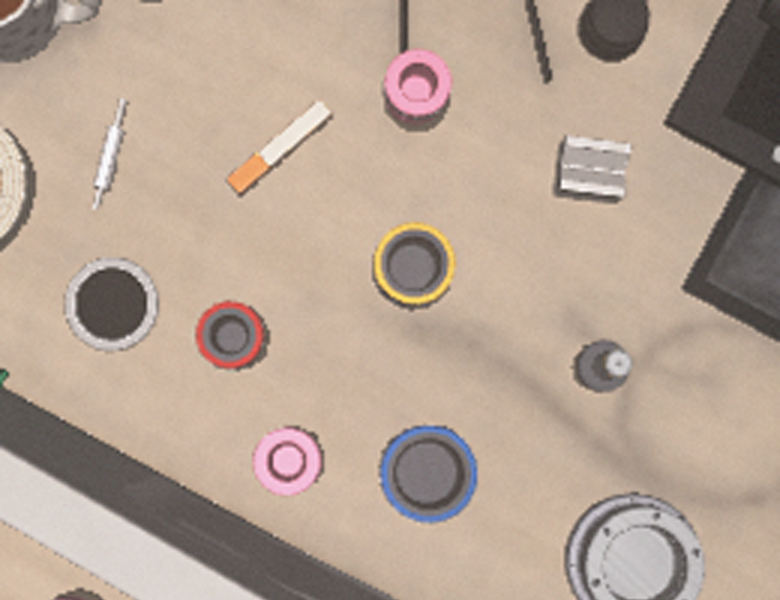

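View pics/hm.png

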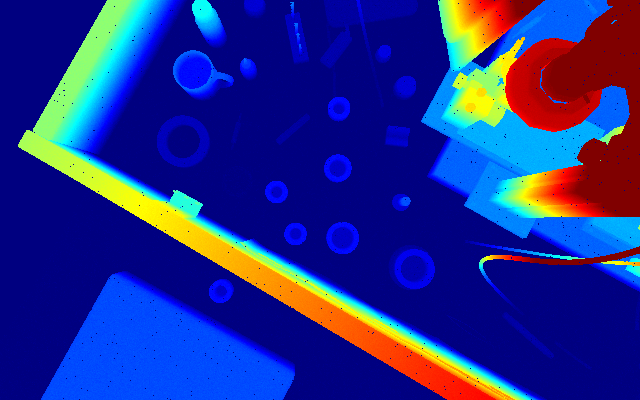

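```bash
cat >> h.py <<'E'
def rel(x,y,z,yaw=60.):
    """from now to target: shift in tool axes (mm) after a turn (deg) that brings tool y to world angle yaw"""
    o=ctrl.get_obs(); R=Q.from_quat(o['orientation']).as_matrix()
    t=np.degrees(np.arctan2(R[1,1],R[0,1])); 
    print('t',round(o['time'],2),'tcp',o['tcp_pos'].round(4),'yang',t.round(2),'turn',round(t-yaw,2),'tilt',R[:,2].round(4),'gap',round(o['finger_gap'],4),'F',o['wrist_force'].round(1),'g',round(o['grasp_force'],1))
    c,s=np.cos(np.radians(yaw)),np.sin(np.radians(yaw)); D=np.array([x,y,z])-o['tcp_pos']
    print('shift mm: x %.1f y %.1f z %.1f'%tuple(1000*np.array([-s*D[0]+c*D[1],c*D[0]+s*D[1],-D[2]])),'joints',o['joint_pos'].round(2))
E
sed -i '2a from scipy.spatial.transform import Rotation as Q' h.py
python3 - <<'E'
from h import *
d=dict(np.load('pics/top0.npz')); P=cloud(d).reshape(-1,3); P=P[P[:,2]<.95]
u=np.array([.5,.866]);n=np.array([.866,-.5])
dd=(P[:,:2]-[.46,0])@n; s=(P[:,:2]-[.46,0])@u
for a in np.arange(-.5,.6,.1):
    m=(abs(s-a)<.02)&(abs(dd)<.06)&(P[:,2]>.15); q=P[m]
    if m.any(): z=np.percentile(q[:,2],95); e=dd[m][q[:,2]>z-.015]; print('wall s',a.round(2),'z',z.round(3),'d',e.min().round(3),e.max().round(3))
# clearance of tall things (z>.09) from each target
for nme,c in dict(block=(.491,-.198),large=(.558,-.051),middle=(.702,-.045),small=(.656,.082),mand=(.6297,-.1766)).items():
    w=P[:,:2]-c; a=w@u; b=w@n
    for h in(.09,.2):
        m=(P[:,2]>h)&(abs(a)<.16)&(abs(b)<.12); 
        print(nme,h,'dist behind',(b[m&(b<0)]).max() if (m&(b<0)).any() else None,'front',[(round(x,3),round(y,3),round(z,3)) for x,y,z in zip(a[m&(b>0)][:3],b[m&(b>0)][:3],P[m&(b>0)][:3,2])])
# second camera check
d=dict(np.load('pics/scene0.npz')); P=cloud(d)
for nme,c,z,r in [('block',(.491,-.198),.044,.046),('large',(.558,-.051),.054,.038),('middle',(.702,-.045),.054,.033),('small',(.656,.082),.054,.028),('mandrel',(.63,-.1766),.082,.014)]: print(nme,circ(P,c,(z-.004,z+.004),r))
rel(.6,.0,.42)
E
```

```text
wall s -0.4 z 0.193 d 0.016 0.017
wall s -0.3 z 0.3 d 0.012 0.021
wall s -0.2 z 0.343 d -0.018 0.016
wall s -0.1 z 0.327 d -0.018 0.016
wall s -0.0 z 0.31 d -0.018 0.016
wall s 0.1 z 0.293 d -0.019 0.016
wall s 0.2 z 0.277 d -0.018 0.016
wall s 0.3 z 0.259 d -0.018 0.019
wall s 0.4 z 0.243 d -0.019 0.016
wall s 0.5 z 0.228 d -0.018 0.016
block 0.09 dist behind -0.10467100927891315 front [(np.float64(-0.068), np.float64(0.119), np.float64(0.519)), (np.float64(-0.067), np.float64(0.119), np.float64(0.521)), (np.float64(-0.068), np.float64(0.12), np.float64(0.521))]
block 0.2 dist behind -0.10467100927891315 front [(np.float64(-0.068), np.float64(0.119), np.float64(0.519)), (np.float64(-0.067), np.float64(0.119), np.float64(0.521)), (np.float64(-0.068), np.float64(0.12), np.float64(0.521))]
large 0.09 dist behind -0.08801709962304173 front []
large 0.2 dist behind -0.08801709962304173 front []
middle 0.09 dist behind None front []
middle 0.2 dist behind None front []
small 0.09 dist behind -0.08497866185156736 front []
small 0.2 dist behind -0.10638509962304171 front []
mand 0.09 dist b
[... 287 characters left out ...]
np.float64(0.12), np.float64(0.496)), (np.float64(-0.126), np.float64(0.12), np.float64(0.498)), (np.float64(-0.125), np.float64(0.12), np.float64(0.489))]
block (array([ 0.4936, -0.1994,  0.0408]), np.float64(0.0435), 539)
large (array([ 0.561 , -0.0523,  0.0328]), np.float64(0.0534), 213)
middle (array([ 0.7051, -0.0458,  0.028 ]), np.float64(0.0532), 153)
small (array([0.6589, 0.0806, 0.0224]), np.float64(0.0533), 90)
mandrel (array([ 0.6317, -0.1798,  0.008 ]), np.float64(0.0813), 38)
t 0.1 tcp [0.2739 0.5613 0.226 ] yang 64.0 turn 4.0 tilt [-5.0e-04 -1.3e-03 -1.0e+00] gap 0.0918 F [0.1 0.5 0.1] g 0.0
shift mm: x -563.1 y -323.1 z -194.0 joints [-1.22  0.44  0.02  1.57 -0.01  1.13 -0.08]
```

>>> {"api": "drive_tool", "payload": {"moves": [[[0.0918, 0, 0, -0.05, 4], [0.0918, 0, 0, -0.05, 0], [0.0918, 0, 0, -0.05, 0], [0.0918, 0, 0, -0.05, 0], [0.0918, -0.02, -0.01, 0, 0]]]}}

```text
time: 0.6
tcp_pos: [0.2849, 0.5467, 0.4336]
orientation: [0.257, 0.966, 0.006, -0.0]
wrist_force: [-0.2, -0.3, -0.3]
finger_gap: 0.0917
grasp_force: 0.0
```

>>> {"api": "drive_tool", "payload": {"moves": [[[0.0918, -0.04, -0.023, 0, 0], [0.0918, -0.04, -0.023, 0, 0], [0.0918, -0.04, -0.023, 0, 0], [0.0918, -0.04, -0.023, 0, 0], [0.0918, -0.04, -0.023, 0, 0]]]}}

```text
time: 1.1
tcp_pos: [0.4025, 0.3416, 0.4265]
orientation: [0.259, 0.966, -0.0, -0.0]
wrist_force: [0.3, 0.8, 0.1]
finger_gap: 0.0921
grasp_force: 0.0
```

Run:
```python
from h import *
rel(.5598,-.0515,.42)
d=dict(np.load('pics/top0.npz')); P=cloud(d).reshape(-1,3); 
m=(P[:,2]<.95)&(P[:,2]>.09)&(np.hypot(P[:,0]-.63,P[:,1]+.177)<.1); print(P[m].round(3))
```

```text
t 1.1 tcp [0.4025 0.3416 0.4265] yang 60.0 turn -0.0 tilt [-3.e-04 -2.e-04 -1.e+00] gap 0.0921 F [0.3 0.8 0.1] g 0.0
shift mm: x -332.7 y -261.8 z 6.5 joints [-0.94  0.17  0.16  1.46 -0.03  1.51  0.27]
[[ 0.702 -0.245  0.091]
 [ 0.7   -0.247  0.09 ]
 [ 0.698 -0.247  0.09 ]
 [ 0.697 -0.243  0.09 ]
 [ 0.696 -0.252  0.092]
 [ 0.694 -0.243  0.091]
 [ 0.694 -0.244  0.092]
 [ 0.694 -0.247  0.091]
 [ 0.694 -0.252  0.093]
 [ 0.693 -0.241  0.091]
 [ 0.69  -0.244  0.092]
 [ 0.69  -0.254  0.091]
 [ 0.689 -0.238  0.091]
 [ 0.689 -0.242  0.09 ]
 [ 0.688 -0.244  0.092]
 [ 0.688 -0.248  0.091]
 [ 0.688 -0.254  0.091]
 [ 0.687 -0.238  0.091]
 [ 0.686 -0.242  0.092]
 [ 0.686 -0.25   0.092]
 [ 0.686 -0.254  0.092]
 [ 0.685 -0.244  0.09 ]
 [ 0.684 -0.246  0.091]
 [ 0.684 -0.248  0.091]
 [ 0.684 -0.25   0.091]
 [ 0.684 -0.252  0.09 ]
 [ 0.684 -0.256  0.09 ]
 [ 0.684 -0.258  0.092]
 [ 0.683 -0.242  0.091]
 [ 0.682 -0.248  0.091]
 [ 0.682 -0.258  0.092]
 [ 0.682 -0.262  0.09 ]
 [ 0.68  -0.246  0.092]
 [ 0.68  -0.248  0.092]
 [ 0.68  -0.25   0.091]
 [ 0.68  -0.252  0.092]
 [ 0.68  -0.254  0.091]
 [ 0.68  -0.256  0.09 ]
 [ 0.68  -0.262  0.09 ]
 [ 0.679 -0.24   0.091]
 [ 0.679 -0.246  0.09 ]
 [ 0.679 -0.248  0.091]
 [ 0.678 -0.252  0.091]
 [ 0.678 -0.255  0.093]
 [ 0.678 -0.262  0.091]
 [ 0.677 -0.25   0.091]
 [ 0.676 -0.251  0.092]
 [ 0.676 -0.258  0.09 ]
 [ 0.676 -0.262  0.091]
 [ 0.676 -0.266  0.091]
 [ 0.674 -0.25   0.091]
 [ 0.674 -0.255  0.093]
 [ 0.674 -0.257  0.091]
 [ 0.674 -0.26   0.09 ]
 [ 0.672 -0.257  0.093]
 [ 0.672 -0.259  0.092]
 [ 0.672 -0.265  0.093]
 [ 0.668 -0.259  0.091]
 [ 0.668 -0.263  0.091]
 [ 0.668 -0.265  0.091]
 [ 0.668 -0.269  0.091]
 [ 0.666 -0.27   0.093]]
```

>>> {"api": "drive_tool", "payload": {"moves": [[[0.0918, -0.037, -0.029, 0, 0], [0.0918, -0.037, -0.029, 0, 0], [0.0918, -0.037, -0.029, 0, 0], [0.0918, -0.037, -0.029, 0, 0], [0.0918, -0.037, -0.029, 0, 0]]]}}

```text
time: 1.6
tcp_pos: [0.4898, 0.1234, 0.4266]
orientation: [0.259, 0.966, 0.0, -0.0]
wrist_force: [2.2, 0.7, -0.2]
finger_gap: 0.0918
grasp_force: 0.0
```

>>> {"api": "drive_tool", "payload": {"moves": [[[0.0918, -0.037, -0.029, 0, 0], [0.0918, -0.037, -0.029, 0, 0], [0.0918, -0.037, -0.029, 0, 0], [0.0918, -0.037, -0.029, 0, 0], [0.0918, 0, 0, 0.04, 0]]]}}

```text
time: 2.1
tcp_pos: [0.5628, -0.0574, 0.3902]
orientation: [0.264, 0.965, -0.001, 0.005]
wrist_force: [0.4, -0.4, -0.9]
finger_gap: 0.0921
grasp_force: 0.0
```

>>> {"api": "drive_tool", "payload": {"moves": [[[0.0918, 0, 0, 0.05, 0], [0.0918, 0, 0, 0.05, 0], [0.0918, 0, 0, 0.04, 0], [0.0918, 0, 0, 0.04, 0], [0.0918, 0, 0, 0.04, 0]]]}}

```text
time: 2.6
tcp_pos: [0.5594, -0.049, 0.165]
orientation: [0.259, 0.966, -0.0, -0.0]
wrist_force: [0.5, 0.7, 0.2]
finger_gap: 0.0917
grasp_force: 0.0
```

Run:
```python
from h import *
rel(.5598,-.0515,.03)
d=snap('scene','s1'); d2=snap('top','t1')
a=cv2.resize(d['img'][120:300,180:440,::-1],None,fx=3,fy=3); b=cv2.resize(d2['img'][:,:,::-1],None,fx=.8,fy=.8)
cv2.imwrite('pics/s1c.png',a);
```

```text
t 2.6 tcp [ 0.5594 -0.049   0.165 ] yang 60.0 turn -0.0 tilt [-4.e-04  0.e+00 -1.e+00] gap 0.0917 F [0.5 0.7 0.2] g 0.0
shift mm: x -1.6 y -2.0 z 135.0 joints [-0.32  0.41  0.42  1.83 -0.2   0.94  1.24]
```

View pics/s1c.png

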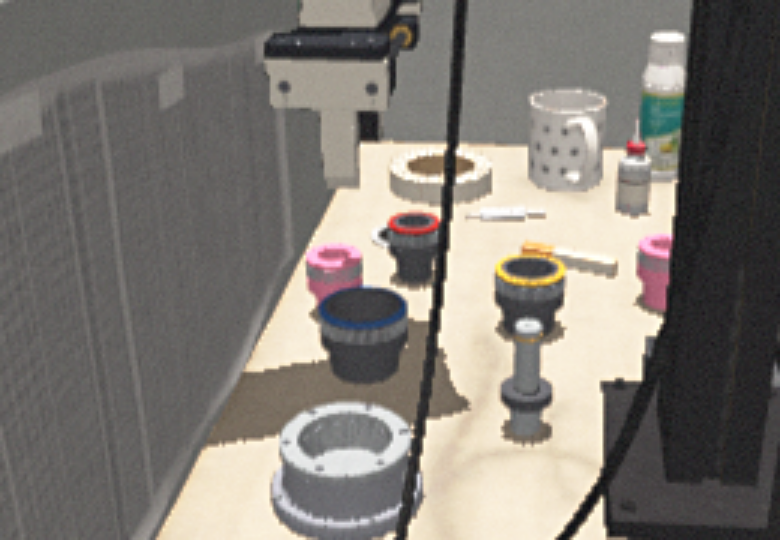

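Run:
```python
from h import *
o=ctrl.get_obs(); R=Q.from_quat(o['orientation']).as_matrix()
for f in('s1','t1'):
    P=cloud(dict(np.load(f'pics/{f}.npz'))).reshape(-1,3)
    p=(P-o['tcp_pos'])@R*1000
    for z0,z1 in((-30,-15),(-15,-4),(-55,-40)):
        m=(abs(p[:,0])<30)&(abs(p[:,1])<100)&(p[:,2]>z0)&(p[:,2]<z1); q=p[m]
        for sgn in(-1,1):
            k=q[q[:,1]*sgn>0]
            if len(k)>5: print(f,z0,sgn,len(k),'x',np.percentile(k[:,0],[2,50,98]).round(1),'y',np.percentile(k[:,1],[2,20,50,80,98]).round(1))
    m=(abs(p[:,0])<30)&(abs(p[:,1])<100)&(abs(p[:,2])<25); 
    if m.sum()>5: print('tip z',np.percentile(p[m][:,2],[95,99,100]).round(1))
```

```text
s1 -30 -1 86 x [-15.5  -5.7   6.2] y [-63.5 -62.6 -61.4 -60.3 -48.4]
s1 -30 1 51 x [-15.4  -7.7   1.6] y [45.1 46.3 47.9 49.3 56.2]
s1 -15 -1 44 x [-15.3  -6.4   5.3] y [-60.4 -59.  -54.5 -51.9 -49. ]
s1 -15 1 40 x [-15.5  -7.5   1.6] y [44.7 46.4 47.9 50.2 55.5]
s1 -55 -1 89 x [-15.3  -6.2   5.3] y [-66.3 -64.7 -63.6 -62.2 -55.2]
tip z [-4.2 -3.7 -2.3]
```

>>> {"api": "drive_tool", "payload": {"moves": [[[0.0918, 0, -0.002, 0.04, 0], [0.0918, 0, 0, 0.04, 0], [0.0918, 0, 0, 0.03, 0], [0.0918, 0, 0, 0.015, 0], [0.0918, 0, 0, 0.01, 0]]]}}

```text
time: 3.2
tcp_pos: [0.5596, -0.0507, 0.032]
orientation: [0.259, 0.966, 0.0, 0.0]
wrist_force: [-0.0, 0.3, 0.8]
finger_gap: 0.0916
grasp_force: 0.0
```

Run:
```python
from h import *
rel(.5584,-.0509,.029)
P=cloud(snap('scene','s2')); print(circ(P,(.561,-.0523),(.050,.057),.037))
```

```text
t 3.2 tcp [ 0.5596 -0.0507  0.032 ] yang 60.01 turn 0.01 tilt [ 2.e-04  3.e-04 -1.e+00] gap 0.0916 F [-0.   0.3  0.8] g 0.0
shift mm: x 0.9 y -0.8 z 3.0 joints [-0.25  0.59  0.34  1.94 -0.31  0.66  1.33]
(array([ 0.5611, -0.0529,  0.0325]), np.float64(0.0534), 83)
```

Adjust, close gently, and see how far the sleeve shifts.

>>> {"api": "drive_tool", "payload": {"moves": [[[0.09, 0.001, -0.001, 0.003, 0], [0.078, 0, 0, 0, 0], [0.072, 0, 0, 0, 0], [0.069, 0, 0, 0, 0], [0.067, 0, 0, 0, 0]]], "force": 8}}

```text
time: 3.75
tcp_pos: [0.5579, -0.051, 0.0293]
orientation: [0.259, 0.966, 0.0, 0.0]
wrist_force: [2.0, 1.9, 1.6]
finger_gap: 0.0678
grasp_force: 1.4
```

>>> {"api": "drive_tool", "payload": {"moves": [[[0.062, 0, 0, 0, 0], [0.06, 0, 0, 0, 0], [0.06, 0, 0, 0, 0], [0.06, 0, 0, 0, 0]]], "force": 8}}

```text
time: 4.15
tcp_pos: [0.5583, -0.0506, 0.0293]
orientation: [0.259, 0.966, 0.0, 0.001]
wrist_force: [0.4, 2.1, 5.5]
finger_gap: 0.0644
grasp_force: 8.0
```

Run:
```python
from h import *
rel(.5584,-.0509,.029)
P=cloud(snap('scene','s3')); print(circ(P,(.561,-.0523),(.050,.057),.037))
```

```text
t 4.15 tcp [ 0.5583 -0.0506  0.0293] yang 60.02 turn 0.02 tilt [ 1.5e-03  6.0e-04 -1.0e+00] gap 0.0644 F [0.4 2.1 5.5] g 8.0
shift mm: x -0.2 y -0.2 z 0.3 joints [-0.24  0.59  0.34  1.95 -0.31  0.65  1.34]
(array([ 0.5573, -0.0704,  0.0339]), np.float64(0.0536), 114)
```

Run:
```python
from h import *
d=dict(np.load('pics/s3.npz'))
cv2.imwrite('pics/s3c.png',cv2.resize(d['img'][170:290,250:370,::-1],None,fx=5,fy=5))
```

```text
(no output)
```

View pics/s3c.png

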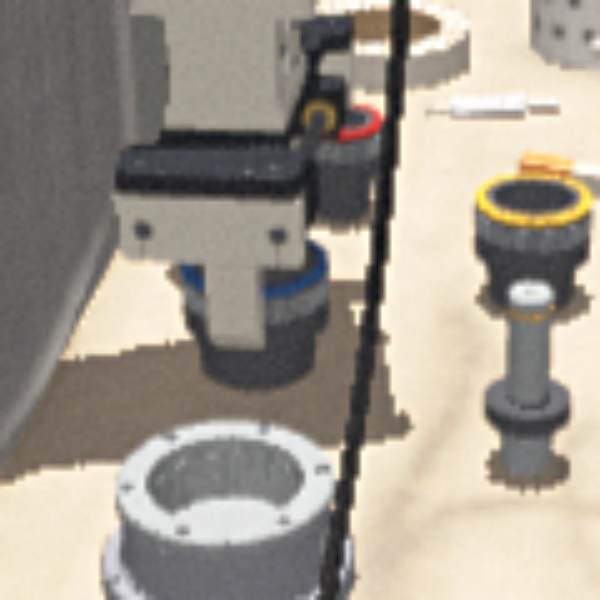

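```bash
cat >> h.py <<'E'
def proj(d,X):
    R=Q.from_quat(d['rotation']).as_matrix(); p=(np.atleast_2d(X)-d['eye'])@R
    return np.c_[d['cx']+d['fx']*p[:,0]/-p[:,2],d['cy']-d['fy']*p[:,1]/-p[:,2]]
E
python3 - <<'E'
from h import *
o=ctrl.get_obs(); d=dict(np.load('pics/s3.npz')); t=o['tcp_pos'];R=Q.from_quat(o['orientation']).as_matrix()
w=.033
def f(k):return lambda :0
X=[t-R[:,1]*.045+R[:,0]*.0095,t-R[:,1]*.045-R[:,0]*.0095, t+R[:,0]*.033+[0,0,.02],t-R[:,0]*.033+[0,0,.02]]
print(((proj(d,X)-[250,170])*5).round())
g=d['img'].astype(int)
print(g[232,285:312].sum(1)//3)   # finger lower row
print(g[240,280:325].sum(1)//3)
print(d['z_map'][232,285:312].round(3))
E
```

```text
[[208. 354.]
 [252. 356.]
 [174. 263.]
 [319. 270.]]
[241 173  72  74  90 102 138 158 156 155 156 157 156 154 156 161 140 125
  96  94 109 101  95  91  93  99  97]
[104 105 106 109 105 106 112 112 110 114  66  55  57  61  57  60  64  62
  67  62  67  66  65  60  64  60  66  67  61  58  56  55  57 112 115 113
 112 107 107 110 111  68  48  45  49]
[0.919 0.919 0.845 0.844 0.839 0.833 0.809 0.81  0.806 0.806 0.807 0.807
 0.807 0.803 0.804 0.804 0.803 0.819 0.826 0.827 0.828 0.828 0.829 0.83
 0.838 0.833 0.836]
```

>>> {"api": "drive_tool", "payload": {"moves": [[[0.06, 0, 0, 0, 0], [0.06, 0, 0, 0, 0], [0.06, 0, 0, -0.02, 0], [0.06, 0, 0, -0.03, 0], [0.06, 0, 0, -0.03, 0]]], "force": 30}}

```text
time: 4.7
tcp_pos: [0.5559, -0.0516, 0.1085]
orientation: [0.259, 0.966, -0.001, -0.002]
wrist_force: [0.9, 0.0, -4.6]
finger_gap: 0.0646
grasp_force: 30.0
```

Run:
```python
from h import *
rel(.4908,-.1979,.11)
```

```text
t 4.7 tcp [ 0.5559 -0.0516  0.1085] yang 59.97 turn -0.03 tilt [-3.7e-03 -7.0e-04 -1.0e+00] gap 0.0646 F [ 0.9  0.  -4.6] g 30.0
shift mm: x -16.8 y -159.3 z -1.5 joints [-0.29  0.47  0.4   1.9  -0.24  0.82  1.28]
```

>>> {"api": "drive_tool", "payload": {"moves": [[[0.06, -0.004, -0.04, 0, 0], [0.06, -0.004, -0.04, 0, 0], [0.06, -0.004, -0.04, 0, 0], [0.06, -0.003, -0.04, 0, 0], [0.06, 0, 0, 0, 0]]]}}

```text
time: 5.2
tcp_pos: [0.4859, -0.2036, 0.1084]
orientation: [0.263, 0.965, -0.002, -0.001]
wrist_force: [-0.3, 0.1, -4.8]
finger_gap: 0.0644
grasp_force: 30.0
```

>>> {"api": "drive_tool", "payload": {"moves": [[[0.06, 0, 0, 0, 0], [0.06, 0, 0, 0, 0]]]}}

```text
time: 5.4
tcp_pos: [0.4903, -0.1962, 0.1082]
orientation: [0.258, 0.966, 0.0, -0.001]
wrist_force: [0.1, 0.9, -4.5]
finger_gap: 0.0644
grasp_force: 30.0
```

Run:
```python
from h import *
rel(.4908,-.1979,.0493)
d=snap('scene','s4')
cv2.imwrite('pics/s4c.png',cv2.resize(d['img'][180:310,230:360,::-1],None,fx=4.5,fy=4.5))
```

```text
t 5.4 tcp [ 0.4903 -0.1962  0.1082] yang 60.04 turn 0.04 tilt [-1.1e-03  8.0e-04 -1.0e+00] gap 0.0644 F [ 0.1  0.9 -4.5] g 30.0
shift mm: x -1.3 y -1.2 z 58.9 joints [-0.03  0.43  0.41  1.97 -0.24  0.79  1.57]
```

View pics/s4c.png

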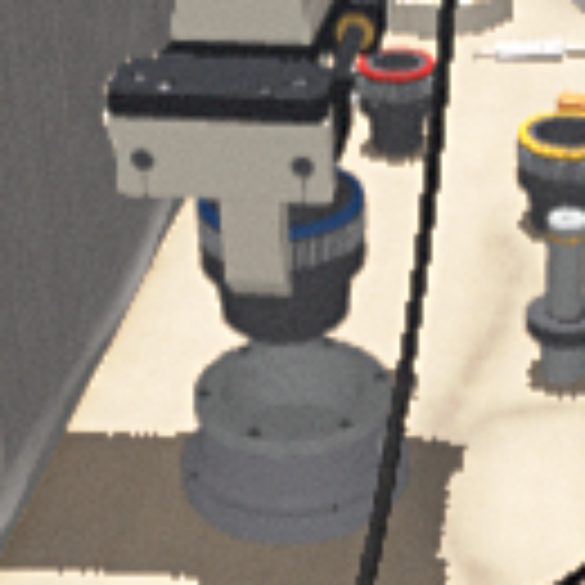

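>>> {"api": "drive_tool", "payload": {"moves": [[[0.06, -0.001, -0.001, 0.01, 0], [0.06, 0, 0, 0.01, 0], [0.06, 0, 0, 0.01, 0], [0.06, 0, 0, 0, 0], [0.06, 0, 0, 0, 0]]]}}

```text
time: 5.95
tcp_pos: [0.4905, -0.1985, 0.0782]
orientation: [0.259, 0.966, -0.0, -0.001]
wrist_force: [-1.0, -0.7, -4.2]
finger_gap: 0.0645
grasp_force: 30.0
```

Run:
```python
from h import *
rel(.4908,-.1979,.0493)
```

```text
t 5.95 tcp [ 0.4905 -0.1985  0.0782] yang 59.99 turn -0.01 tilt [-1.2e-03  2.0e-04 -1.0e+00] gap 0.0645 F [-1.  -0.7 -4.2] g 30.0
shift mm: x 0.1 y 0.7 z 28.9 joints [-0.    0.48  0.39  1.99 -0.27  0.72  1.6 ]
```

>>> {"api": "drive_tool", "payload": {"moves": [[[0.06, 0, 0.0005, 0.004, 0], [0.06, 0, 0, 0.004, 0], [0.06, 0, 0, 0.004, 0], [0.06, 0, 0, 0.003, 0], [0.06, 0, 0, 0, 0]]]}}

```text
time: 6.45
tcp_pos: [0.4908, -0.198, 0.0633]
orientation: [0.259, 0.966, 0.0, -0.0]
wrist_force: [-0.1, -0.1, -4.5]
finger_gap: 0.0645
grasp_force: 30.0
```

>>> {"api": "drive_tool", "payload": {"moves": [[[0.06, 0, 0, 0.003, 0], [0.06, 0, 0, 0.003, 0], [0.06, 0, 0, 0.003, 0], [0.06, 0, 0, 0, 0]]]}}

```text
time: 6.85
tcp_pos: [0.4908, -0.198, 0.0543]
orientation: [0.259, 0.966, 0.0, -0.0]
wrist_force: [-0.5, -0.7, -4.9]
finger_gap: 0.0645
grasp_force: 30.0
```

>>> {"api": "drive_tool", "payload": {"moves": [[[0.06, 0, 0, 0.002, 0], [0.06, 0, 0, 0.0015, 0], [0.06, 0, 0, 0.001, 0], [0.06, 0, 0, 0.001, 0], [0.06, 0, 0, 0, 0]]]}}

```text
time: 7.35
tcp_pos: [0.4912, -0.198, 0.0493]
orientation: [0.259, 0.966, 0.0, 0.0]
wrist_force: [-0.4, 0.9, -3.2]
finger_gap: 0.0646
grasp_force: 30.0
```

>>> {"api": "drive_tool", "payload": {"moves": [[[0.06, 0, 0, 0.0005, 0], [0.06, 0, 0, 0, 0], [0.06, 0, 0, 0.0005, 0], [0.06, 0, 0, 0, 0]]]}}

```text
time: 7.75
tcp_pos: [0.4912, -0.198, 0.0492]
orientation: [0.259, 0.966, 0.0, 0.0]
wrist_force: [-4.8, 3.5, 12.5]
finger_gap: 0.0645
grasp_force: 30.0
```

>>> {"api": "drive_tool", "payload": {"moves": [[[0.064, 0, 0, 0, 0], [0.066, 0, 0, 0, 0], [0.07, 0, 0, 0, 0], [0.08, 0, 0, 0, 0], [0.09, 0, 0, 0, 0]]], "force": 5}}

```text
time: 8.25
tcp_pos: [0.4912, -0.1983, 0.0482]
orientation: [0.259, 0.966, -0.0, 0.0]
wrist_force: [0.2, -0.4, 0.1]
finger_gap: 0.0819
grasp_force: 0.0
```

>>> {"api": "drive_tool", "payload": {"moves": [[[0.09, 0, 0, 0, 0], [0.09, 0, 0, -0.02, 0], [0.09, 0, 0, -0.04, 0], [0.09, 0, 0, -0.05, 0], [0.09, 0, 0, -0.03, 0]]]}}

```text
time: 8.75
tcp_pos: [0.4918, -0.1988, 0.1914]
orientation: [0.259, 0.966, -0.0, 0.001]
wrist_force: [1.1, -0.2, -0.1]
finger_gap: 0.0901
grasp_force: 0.0
```

Run:
```python
from h import *
P=cloud(snap('scene','s5')); print(circ(P,(.4936,-.1994),(.066,.080),.037))
P2=cloud(snap('top','t5')); 
print('mid',circ(P2,(.7022,-.0449),(.048,.060),.033), circ(P,(.7051,-.0458),(.05,.058),.033))
rel(.7051,-.0458,.17)
```

```text
(array([ 0.4931, -0.2003,  0.0333]), np.float64(0.0728), 493)
mid (array([ 0.7022, -0.0448,  0.0279]), np.float64(0.0532), 358) (array([ 0.7052, -0.0462,  0.0279]), np.float64(0.0531), 146)
t 8.85 tcp [ 0.4935 -0.1993  0.1925] yang 59.98 turn -0.02 tilt [ 0.0075 -0.0016 -1.    ] gap 0.0901 F [ 0.3  0.  -0.5] g 0.0
shift mm: x -106.5 y 238.7 z 22.5 joints [-0.07  0.33  0.46  1.88 -0.18  0.97  1.52]
```

>>> {"api": "drive_tool", "payload": {"moves": [[[0.09, -0.018, 0.04, 0, 0], [0.09, -0.018, 0.04, 0, 0], [0.09, -0.018, 0.04, 0, 0], [0.09, -0.018, 0.04, 0, 0], [0.09, -0.018, 0.04, 0, 0]]]}}

```text
time: 9.35
tcp_pos: [0.6699, -0.0687, 0.1871]
orientation: [0.259, 0.966, -0.0, -0.001]
wrist_force: [1.0, -0.7, 0.4]
finger_gap: 0.0903
grasp_force: 0.0
```

>>> {"api": "drive_tool", "payload": {"moves": [[[0.08, -0.018, 0.04, 0.02, 0], [0.08, 0, 0, 0.03, 0], [0.08, 0, 0, 0.03, 0], [0.08, 0, 0, 0.02, 0], [0.08, 0, 0, 0, 0]]]}}

```text
time: 9.85
tcp_pos: [0.7018, -0.044, 0.0837]
orientation: [0.259, 0.966, -0.001, -0.003]
wrist_force: [-0.2, 0.5, -0.3]
finger_gap: 0.0801
grasp_force: 0.0
```

Run:
```python
from h import *
rel(.705,-.046,.029)
```

```text
t 9.85 tcp [ 0.7018 -0.044   0.0837] yang 59.99 turn -0.01 tilt [-7.2e-03  1.0e-04 -1.0e+00] gap 0.0801 F [-0.2  0.5 -0.3] g 0.0
shift mm: x -3.8 y -0.2 z 54.7 joints [-0.24  0.71  0.38  1.52 -0.29  0.97  1.27]
```

>>> {"api": "drive_tool", "payload": {"moves": [[[0.08, -0.001, -0.001, 0.02, 0], [0.08, 0, 0, 0.02, 0], [0.08, 0, 0, 0.013, 0], [0.08, 0, 0, 0, 0], [0.08, 0, 0, 0, 0]]]}}

```text
time: 10.35
tcp_pos: [0.7054, -0.0458, 0.036]
orientation: [0.259, 0.966, 0.0, 0.0]
wrist_force: [-0.5, 0.2, 0.1]
finger_gap: 0.0798
grasp_force: 0.0
```

Run:
```python
from h import *
rel(.705,-.046,.029)
```

```text
t 10.35 tcp [ 0.7054 -0.0458  0.036 ] yang 59.99 turn -0.01 tilt [ 7.e-04  0.e+00 -1.e+00] gap 0.0798 F [-0.5  0.2  0.1] g 0.0
shift mm: x 0.3 y -0.4 z 7.0 joints [-0.22  0.77  0.35  1.55 -0.32  0.88  1.29]
```

>>> {"api": "drive_tool", "payload": {"moves": [[[0.07, 0, 0, 0.006, 0], [0.062, 0, 0, 0, 0], [0.058, 0, 0, 0, 0], [0.054, 0, 0, 0, 0], [0.05, 0, 0, 0, 0]]], "force": 8}}

```text
time: 10.85
tcp_pos: [0.7054, -0.0455, 0.0297]
orientation: [0.259, 0.966, 0.0, 0.0]
wrist_force: [0.0, 0.7, 1.2]
finger_gap: 0.0555
grasp_force: 8.0
```

>>> {"api": "drive_tool", "payload": {"moves": [[[0.05, 0, 0, 0, 0], [0.05, 0, 0, 0, 0], [0.05, 0, 0, 0, 0]]], "force": 8}}

```text
time: 11.15
tcp_pos: [0.7054, -0.0455, 0.0296]
orientation: [0.259, 0.966, 0.0, 0.0]
wrist_force: [-0.0, 0.1, 4.6]
finger_gap: 0.0558
grasp_force: 8.0
```

>>> {"api": "drive_tool", "payload": {"moves": [[[0.05, 0, 0, 0, 0], [0.05, 0, 0, 0, 0]]], "force": 25}}

```text
time: 11.35
tcp_pos: [0.7053, -0.0455, 0.0296]
orientation: [0.259, 0.966, 0.0, 0.0]
wrist_force: [0.6, 1.3, 5.0]
finger_gap: 0.0552
grasp_force: 25.0
```

Run:
```python
from h import *
rel(.705,-.046,.029)
```

```text
t 11.35 tcp [ 0.7053 -0.0455  0.0296] yang 60.0 turn 0.0 tilt [ 7.e-04  2.e-04 -1.e+00] gap 0.0552 F [0.6 1.3 5. ] g 25.0
shift mm: x 0.1 y -0.6 z 0.6 joints [-0.22  0.77  0.35  1.55 -0.32  0.87  1.29]
```

>>> {"api": "drive_tool", "payload": {"moves": [[[0.05, 0, 0, -0.02, 0], [0.05, 0, 0, -0.03, 0], [0.05, 0, 0, -0.03, 0], [0.05, 0.01, -0.02, -0.03, 0], [0.05, 0.017, -0.04, 0, 0]]]}}

```text
time: 11.85
tcp_pos: [0.655, -0.0821, 0.1424]
orientation: [0.257, 0.966, 0.001, 0.003]
wrist_force: [0.6, -2.5, -2.8]
finger_gap: 0.0552
grasp_force: 25.0
```

>>> {"api": "drive_tool", "payload": {"moves": [[[0.05, 0.017, -0.04, 0, 0], [0.05, 0.017, -0.04, 0, 0], [0.05, 0.017, -0.04, 0, 0], [0.05, 0.017, -0.04, 0, 0], [0.05, 0.011, -0.019, 0, 0]]]}}

```text
time: 12.35
tcp_pos: [0.4892, -0.2027, 0.1387]
orientation: [0.261, 0.965, -0.001, -0.001]
wrist_force: [0.0, -0.5, -2.4]
finger_gap: 0.055
grasp_force: 25.0
```

>>> {"api": "drive_tool", "payload": {"moves": [[[0.05, 0, 0, 0, 0], [0.05, 0, 0, 0, 0], [0.05, 0, 0, 0, 0]]]}}

```text
time: 12.65
tcp_pos: [0.4944, -0.1989, 0.1389]
orientation: [0.258, 0.966, 0.0, -0.0]
wrist_force: [0.3, -0.2, -2.6]
finger_gap: 0.0552
grasp_force: 25.0
```

Run:
```python
from h import *
rel(.4935,-.1995,.0796)
P=cloud(snap('scene','s6')); print(circ(P,(.4936,-.1994),(.066,.080),.037))
```

```text
t 12.65 tcp [ 0.4944 -0.1989  0.1389] yang 60.07 turn 0.07 tilt [-1.e-04  3.e-04 -1.e+00] gap 0.0552 F [ 0.3 -0.2 -2.6] g 25.0
shift mm: x 0.5 y -1.0 z 59.3 joints [-0.04  0.4   0.43  1.93 -0.21  0.86  1.55]
(array([ 0.4932, -0.2004,  0.0331]), np.float64(0.0729), 486)
```

>>> {"api": "drive_tool", "payload": {"moves": [[[0.05, 0.0005, -0.001, 0.015, 0], [0.05, 0, 0, 0.01, 0], [0.05, 0, 0, 0.006, 0], [0.05, 0, 0, 0, 0], [0.05, 0, 0, 0, 0]]]}}

```text
time: 13.2
tcp_pos: [0.493, -0.2002, 0.1083]
orientation: [0.259, 0.966, -0.0, -0.0]
wrist_force: [0.3, -0.5, -2.6]
finger_gap: 0.055
grasp_force: 25.0
```

>>> {"api": "drive_tool", "payload": {"moves": [[[0.05, 0, 0, 0.004, 0], [0.05, 0, 0, 0.004, 0], [0.05, 0, 0, 0.003, 0], [0.05, 0, 0, 0, 0]]]}}

```text
time: 13.6
tcp_pos: [0.4925, -0.2002, 0.0968]
orientation: [0.259, 0.966, 0.0, -0.0]
wrist_force: [0.4, -0.8, -2.7]
finger_gap: 0.0553
grasp_force: 25.0
```

Run:
```python
from h import *
rel(.4935,-.1995,.0796)
```

```text
t 13.6 tcp [ 0.4925 -0.2002  0.0968] yang 59.99 turn -0.01 tilt [-7.e-04  2.e-04 -1.e+00] gap 0.0553 F [ 0.4 -0.8 -2.7] g 25.0
shift mm: x -0.6 y 1.1 z 17.2 joints [-0.01  0.45  0.4   1.97 -0.25  0.76  1.58]
```

>>> {"api": "drive_tool", "payload": {"moves": [[[0.05, -0.0005, 0.0008, 0, 0], [0.05, 0, 0, 0.003, 0], [0.05, 0, 0, 0.003, 0], [0.05, 0, 0, 0.003, 0], [0.05, 0, 0, 0, 0]]]}}

```text
time: 14.1
tcp_pos: [0.4932, -0.1997, 0.0877]
orientation: [0.259, 0.966, 0.0, -0.0]
wrist_force: [-0.3, -0.6, -2.6]
finger_gap: 0.0554
grasp_force: 25.0
```

>>> {"api": "drive_tool", "payload": {"moves": [[[0.05, 0, 0, 0.002, 0], [0.05, 0, 0, 0.002, 0], [0.05, 0, 0, 0.002, 0], [0.05, 0, 0, 0, 0]]]}}

```text
time: 14.5
tcp_pos: [0.4934, -0.1998, 0.0819]
orientation: [0.259, 0.966, 0.0, -0.0]
wrist_force: [-1.0, 0.0, -2.7]
finger_gap: 0.055
grasp_force: 25.0
```

>>> {"api": "drive_tool", "payload": {"moves": [[[0.05, 0, 0, 0.001, 0], [0.05, 0, 0, 0.001, 0], [0.05, 0, 0, 0.0005, 0], [0.05, 0, 0, 0.0005, 0], [0.05, 0, 0, 0, 0]]]}}

```text
time: 15.0
tcp_pos: [0.4936, -0.1998, 0.0795]
orientation: [0.259, 0.966, 0.0, 0.0]
wrist_force: [-1.5, 1.2, 2.5]
finger_gap: 0.0554
grasp_force: 25.0
```

>>> {"api": "drive_tool", "payload": {"moves": [[[0.05, 0, 0, 0.0005, 0], [0.05, 0, 0, 0, 0]]]}}

```text
time: 15.2
tcp_pos: [0.4937, -0.1998, 0.0795]
orientation: [0.259, 0.966, 0.0, 0.0]
wrist_force: [-3.1, 1.9, 9.8]
finger_gap: 0.055
grasp_force: 25.0
```

>>> {"api": "drive_tool", "payload": {"moves": [[[0.055, 0, 0, 0, 0], [0.057, 0, 0, 0, 0], [0.062, 0, 0, 0, 0], [0.07, 0, 0, 0, 0], [0.075, 0, 0, 0, 0]]], "force": 5}}

```text
time: 15.7
tcp_pos: [0.4937, -0.1999, 0.0787]
orientation: [0.259, 0.966, -0.0, 0.0]
wrist_force: [-0.3, 0.8, 0.8]
finger_gap: 0.0729
grasp_force: 0.0
```

>>> {"api": "drive_tool", "payload": {"moves": [[[0.075, 0, 0, 0, 0], [0.075, 0, 0, -0.02, 0], [0.075, 0, 0, -0.04, 0], [0.075, 0, 0, -0.05, 0], [0.075, 0, 0, 0, 0]]]}}

```text
time: 16.2
tcp_pos: [0.4968, -0.2015, 0.1945]
orientation: [0.259, 0.966, 0.0, 0.005]
wrist_force: [0.4, 0.1, 0.2]
finger_gap: 0.0749
grasp_force: 0.0
```

Run:
```python
from h import *
P=cloud(snap('scene','s7')); print(circ(P,(.4936,-.1994),(.097,.109),.032),circ(P,(.6589,.0806),(.05,.058),.026))
rel(.6586,.081,.17)
```

```text
(array([ 0.4934, -0.2011,  0.0278]), np.float64(0.1031), 374) (array([0.6585, 0.0808, 0.0227]), np.float64(0.0534), 92)
t 16.25 tcp [ 0.4955 -0.2007  0.1918] yang 59.99 turn -0.01 tilt [ 0.0062 -0.0013 -1.    ] gap 0.0749 F [-0.2  0.  -1.1] g 0.0
shift mm: x -0.4 y 325.4 z 21.8 joints [-0.06  0.33  0.46  1.87 -0.18  0.97  1.52]
```

>>> {"api": "drive_tool", "payload": {"moves": [[[0.07, 0, 0.046, 0, 0], [0.07, 0, 0.046, 0, 0], [0.07, 0, 0.046, 0, 0], [0.07, 0, 0.046, 0, 0], [0.07, 0, 0.046, 0, 0]]]}}

```text
time: 16.75
tcp_pos: [0.6086, 0.0012, 0.1875]
orientation: [0.259, 0.966, -0.0, -0.001]
wrist_force: [0.0, 0.2, 0.1]
finger_gap: 0.0698
grasp_force: 0.0
```

>>> {"api": "drive_tool", "payload": {"moves": [[[0.06, -0.001, 0.046, 0, 0], [0.06, -0.001, 0.046, 0, 0], [0.06, -0.001, 0.003, 0.04, 0], [0.06, 0, 0, 0.04, 0], [0.06, 0, 0, 0.03, 0]]]}}

```text
time: 17.25
tcp_pos: [0.6569, 0.0806, 0.0748]
orientation: [0.258, 0.966, -0.001, -0.002]
wrist_force: [0.4, 0.6, -0.0]
finger_gap: 0.0602
grasp_force: 0.0
```

>>> {"api": "drive_tool", "payload": {"moves": [[[0.06, 0, 0, 0.01, 0], [0.06, 0, 0, 0, 0], [0.06, 0, 0, 0, 0]]]}}

```text
time: 17.55
tcp_pos: [0.6594, 0.0799, 0.0698]
orientation: [0.259, 0.966, 0.0, 0.001]
wrist_force: [0.8, -0.4, 1.6]
finger_gap: 0.0599
grasp_force: 0.0
```

Run:
```python
from h import *
rel(.6587,.0807,.0295)
```

```text
t 17.55 tcp [0.6594 0.0799 0.0698] yang 59.98 turn -0.02 tilt [ 1.2e-03  2.0e-04 -1.0e+00] gap 0.0599 F [ 0.8 -0.4  1.6] g 0.0
shift mm: x 1.0 y 0.3 z 40.3 joints [-0.42  0.66  0.34  1.65 -0.27  0.87  1.08]
```

>>> {"api": "drive_tool", "payload": {"moves": [[[0.06, 0.001, 0, 0.02, 0], [0.06, 0, 0, 0.012, 0], [0.06, 0, 0, 0.008, 0], [0.055, 0, 0, 0, 0], [0.05, 0, 0, 0, 0]]], "force": 8}}

```text
time: 18.05
tcp_pos: [0.6582, 0.0805, 0.0293]
orientation: [0.259, 0.966, 0.0, 0.0]
wrist_force: [0.2, 0.5, 1.0]
finger_gap: 0.0521
grasp_force: 0.0
```

>>> {"api": "drive_tool", "payload": {"moves": [[[0.047, 0, 0, 0, 0], [0.044, 0, 0, 0, 0], [0.04, 0, 0, 0, 0], [0.04, 0, 0, 0, 0]]]}}

```text
time: 18.45
tcp_pos: [0.6587, 0.081, 0.0296]
orientation: [0.259, 0.966, 0.001, 0.001]
wrist_force: [0.9, 2.0, 5.2]
finger_gap: 0.0452
grasp_force: 8.0
```

>>> {"api": "drive_tool", "payload": {"moves": [[[0.04, 0, 0, 0, 0], [0.04, 0, 0, 0, 0]]], "force": 25}}

```text
time: 18.65
tcp_pos: [0.6587, 0.081, 0.0296]
orientation: [0.259, 0.966, 0.001, 0.001]
wrist_force: [0.9, 1.3, 6.0]
finger_gap: 0.0452
grasp_force: 25.0
```

Run:
```python
from h import *
rel(.6587,.0807,.0295)
```

```text
t 18.65 tcp [0.6587 0.081  0.0296] yang 60.01 turn 0.01 tilt [ 1.8e-03  7.0e-04 -1.0e+00] gap 0.0452 F [0.9 1.3 6. ] g 25.0
shift mm: x -0.1 y -0.3 z 0.1 joints [-0.41  0.71  0.32  1.68 -0.29  0.8   1.09]
```

>>> {"api": "drive_tool", "payload": {"moves": [[[0.04, 0, 0, -0.02, 0], [0.04, 0, 0, -0.03, 0], [0.04, 0, 0, -0.04, 0], [0.04, 0, 0, -0.05, 0], [0.04, 0, -0.02, 0, 0]]]}}

```text
time: 19.15
tcp_pos: [0.6518, 0.0659, 0.175]
orientation: [0.257, 0.966, 0.003, 0.004]
wrist_force: [1.0, -0.3, -1.6]
finger_gap: 0.0447
grasp_force: 25.0
```

>>> {"api": "drive_tool", "payload": {"moves": [[[0.04, 0, -0.042, 0, 0], [0.04, 0, -0.042, 0, 0], [0.04, 0, -0.042, 0, 0], [0.04, 0, -0.042, 0, 0], [0.04, 0, -0.042, 0, 0]]]}}

```text
time: 19.65
tcp_pos: [0.5408, -0.12, 0.1682]
orientation: [0.259, 0.966, -0.0, -0.001]
wrist_force: [-0.2, -0.8, -1.9]
finger_gap: 0.0449
grasp_force: 25.0
```

>>> {"api": "drive_tool", "payload": {"moves": [[[0.04, 0.001, -0.042, 0, 0], [0.04, 0.001, -0.034, 0, 0], [0.04, 0.0005, -0.02, 0, 0], [0.04, 0, 0, 0, 0], [0.04, 0, 0, 0, 0]]]}}

```text
time: 20.15
tcp_pos: [0.492, -0.2004, 0.1684]
orientation: [0.259, 0.966, 0.0, -0.001]
wrist_force: [-0.7, 0.1, -2.1]
finger_gap: 0.0448
grasp_force: 25.0
```

Run:
```python
from h import *
rel(.4936,-.2,.1096)
d=snap('scene','s8')
cv2.imwrite('pics/s8c.png',cv2.resize(d['img'][150:300,220:370,::-1],None,fx=4,fy=4))
```

```text
t 20.15 tcp [ 0.492  -0.2004  0.1684] yang 59.93 turn -0.07 tilt [-1.e-03  6.e-04 -1.e+00] gap 0.0448 F [-0.7  0.1 -2.1] g 25.0
shift mm: x -1.1 y 1.1 z 58.8 joints [-0.05  0.36  0.44  1.9  -0.19  0.92  1.53]
```

View pics/s8c.png

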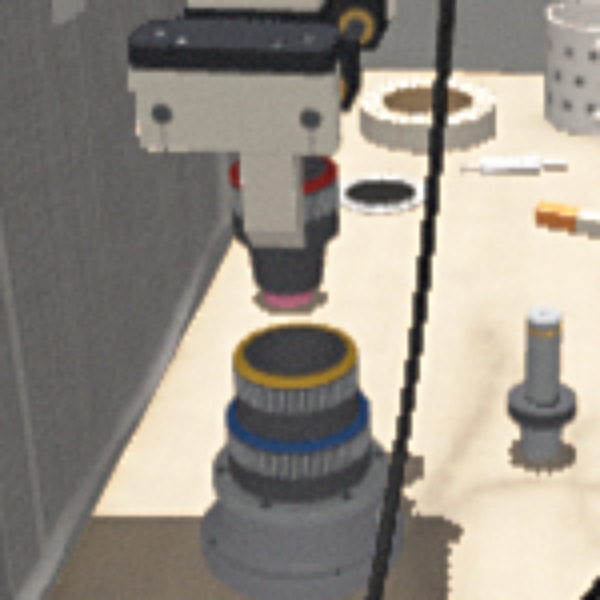

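>>> {"api": "drive_tool", "payload": {"moves": [[[0.04, -0.0005, 0.0005, 0.015, 0], [0.04, 0, 0, 0.01, 0], [0.04, 0, 0, 0.006, 0], [0.04, 0, 0, 0, 0], [0.04, 0, 0, 0, 0]]]}}

```text
time: 20.7
tcp_pos: [0.4935, -0.2001, 0.1378]
orientation: [0.259, 0.966, -0.0, -0.0]
wrist_force: [0.1, 0.3, -2.3]
finger_gap: 0.045
grasp_force: 25.0
```

Run:
```python
from h import *
rel(.4936,-.2,.1096)
```

```text
t 20.7 tcp [ 0.4935 -0.2001  0.1378] yang 60.02 turn 0.02 tilt [-2.e-04  0.e+00 -1.e+00] gap 0.045 F [ 0.1  0.3 -2.3] g 25.0
shift mm: x -0.1 y 0.1 z 28.2 joints [-0.03  0.4   0.42  1.93 -0.21  0.85  1.55]
```

>>> {"api": "drive_tool", "payload": {"moves": [[[0.04, 0, 0, 0.004, 0], [0.04, 0, 0, 0.004, 0], [0.04, 0, 0, 0.003, 0], [0.04, 0, 0, 0.003, 0], [0.04, 0, 0, 0, 0]]]}}

```text
time: 21.2
tcp_pos: [0.4931, -0.2002, 0.1233]
orientation: [0.259, 0.966, -0.0, -0.0]
wrist_force: [-0.2, -0.6, -2.6]
finger_gap: 0.0448
grasp_force: 25.0
```

>>> {"api": "drive_tool", "payload": {"moves": [[[0.04, 0, 0, 0.003, 0], [0.04, 0, 0, 0.003, 0], [0.04, 0, 0, 0.003, 0], [0.04, 0, 0, 0, 0]]]}}

```text
time: 21.6
tcp_pos: [0.493, -0.2001, 0.1142]
orientation: [0.259, 0.966, 0.0, -0.0]
wrist_force: [-0.1, -0.1, -1.9]
finger_gap: 0.045
grasp_force: 25.0
```

>>> {"api": "drive_tool", "payload": {"moves": [[[0.04, -0.0003, 0, 0.002, 0], [0.04, 0, 0, 0.001, 0], [0.04, 0, 0, 0.001, 0], [0.04, 0, 0, 0.0005, 0], [0.04, 0, 0, 0, 0]]]}}

```text
time: 22.1
tcp_pos: [0.4936, -0.2004, 0.1102]
orientation: [0.259, 0.966, 0.0, -0.0]
wrist_force: [0.2, 0.5, -1.8]
finger_gap: 0.0443
grasp_force: 25.0
```

>>> {"api": "drive_tool", "payload": {"moves": [[[0.04, 0, 0, 0.0005, 0], [0.04, 0, 0, 0, 0]]]}}

```text
time: 22.3
tcp_pos: [0.4936, -0.2004, 0.1097]
orientation: [0.259, 0.966, 0.0, 0.0]
wrist_force: [0.7, 0.4, -2.7]
finger_gap: 0.0447
grasp_force: 25.0
```

>>> {"api": "drive_tool", "payload": {"moves": [[[0.04, 0, 0, 0.0005, 0], [0.04, 0, 0, 0, 0], [0.04, 0, 0, 0.0005, 0], [0.04, 0, 0, 0, 0]]]}}

```text
time: 22.7
tcp_pos: [0.4938, -0.2005, 0.1094]
orientation: [0.259, 0.966, 0.0, 0.0]
wrist_force: [-2.9, 1.9, 9.1]
finger_gap: 0.0449
grasp_force: 25.0
```

Home. Release, then measure and go for the mandrel.

>>> {"api": "drive_tool", "payload": {"moves": [[[0.045, 0, 0, 0, 0], [0.047, 0, 0, 0, 0], [0.052, 0, 0, 0, 0], [0.06, 0, 0, 0, 0], [0.065, 0, 0, 0, 0]]], "force": 5}}

```text
time: 23.2
tcp_pos: [0.4936, -0.2004, 0.1086]
orientation: [0.259, 0.966, -0.0, -0.0]
wrist_force: [0.1, 0.4, 0.1]
finger_gap: 0.0625
grasp_force: 0.0
```

>>> {"api": "drive_tool", "payload": {"moves": [[[0.065, 0, 0, 0, 0], [0.065, 0, 0, -0.02, 0], [0.065, 0, 0, -0.04, 0], [0.065, 0, 0, -0.03, 0], [0.065, 0, 0, 0, 0]]]}}

```text
time: 23.7
tcp_pos: [0.4958, -0.2015, 0.2026]
orientation: [0.259, 0.966, 0.0, 0.003]
wrist_force: [-0.1, -1.0, 0.2]
finger_gap: 0.0648
grasp_force: 0.0
```

Run:
```python
from h import *
D=snap('scene','s9');P=cloud(D); print('small',circ(P,(.4936,-.2),(.126,.139),.027),circ(P,(.6317,-.1798),(.077,.086),.012))
p=P.reshape(-1,3); 
for z0,z1,r in((.055,.075,.012),(.025,.033,.021)):
    m=(p[:,2]>z0)&(p[:,2]<z1)&(np.hypot(p[:,0]-.631,p[:,1]+.179)<r+.004); q=p[m]; v=np.array([.631-D['eye'][0],-.179-D['eye'][1]]);v/=np.hypot(*v); n=np.array([v[1],-v[0]])
    print('v',v.round(3),'lat',np.percentile(q[:,:2]@n,[1,50,99]).round(4),'front',(q[:,:2]@v).min().round(4),np.percentile(q[:,:2]@v,5).round(4),len(q),'ref(.631,-.179):',np.dot([.631,-.179],n).round(4),np.dot([.631,-.179],v).round(4))
print(P[:,:,2].shape)
T=cloud(dict(np.load('pics/top0.npz'))).reshape(-1,3)
for z0,z1,r in((.076,.087,.012),(.028,.038,.022)):
    m=(T[:,2]>z0)&(T[:,2]<z1)&(np.hypot(T[:,0]-.6297,T[:,1]+.1766)<r+.006);q=T[m];print('top',z0,q.min(0).round(4),q.max(0).round(4),q.mean(0).round(4),len(q))
rel(.6315,-.1785,.2)
```

```text
small (array([ 0.4935, -0.2013,  0.023 ]), np.float64(0.1329), 315) (array([ 0.632 , -0.1789,  0.0082]), np.float64(0.0811), 39)
v [0.483 0.875] lat [0.6303 0.6386 0.647 ] front 0.1396 0.1414 80 ref(.631,-.179): 0.6389 0.1483
v [0.483 0.875] lat [0.6231 0.6396 0.6558] front 0.1319 0.1326 66 ref(.631,-.179): 0.6389 0.1483
(400, 640)
top 0.076 [ 0.6213 -0.1854  0.0765] [ 0.6375 -0.1681  0.085 ] [ 0.6296 -0.1762  0.0812] 69
top 0.028 [ 0.6121 -0.1934  0.0289] [ 0.6459 -0.1587  0.0374] [ 0.6288 -0.1724  0.0338] 143
t 23.75 tcp [ 0.4949 -0.2009  0.2006] yang 60.0 turn 0.0 tilt [ 4.1e-03 -7.0e-04 -1.0e+00] gap 0.0653 F [-0.9 -0.6 -0.9] g 0.0
shift mm: x -107.2 y 87.7 z 0.6 joints [-0.06  0.32  0.45  1.86 -0.17  0.99  1.51]
```

>>> {"api": "drive_tool", "payload": {"moves": [[[0.05, -0.027, 0.022, 0, 0], [0.05, -0.027, 0.022, 0, 0], [0.05, -0.027, 0.022, 0, 0], [0.05, -0.027, 0.022, 0, 0], [0.05, 0, 0, 0.03, 0]]]}}

```text
time: 24.25
tcp_pos: [0.6372, -0.1764, 0.1697]
orientation: [0.257, 0.966, 0.001, 0.003]
wrist_force: [0.6, 0.4, -0.7]
finger_gap: 0.0502
grasp_force: 0.0
```

>>> {"api": "drive_tool", "payload": {"moves": [[[0.045, 0, 0, 0.04, 0], [0.045, 0, 0, 0.02, 0], [0.045, 0, 0, 0, 0], [0.045, 0, 0, 0, 0], [0.045, 0, 0, 0, 0]]]}}

```text
time: 24.75
tcp_pos: [0.6319, -0.1786, 0.11]
orientation: [0.259, 0.966, 0.0, 0.001]
wrist_force: [0.2, 0.9, -0.1]
finger_gap: 0.045
grasp_force: 0.0
```

Run:
```python
from h import *
rel(.6318,-.1783,.04)
```

```text
t 24.75 tcp [ 0.6319 -0.1786  0.11  ] yang 59.98 turn -0.02 tilt [ 1.9e-03 -5.0e-04 -1.0e+00] gap 0.045 F [ 0.2  0.9 -0.1] g 0.0
shift mm: x 0.3 y 0.2 z 70.0 joints [-0.06  0.61  0.39  1.64 -0.28  0.94  1.48]
```

>>> {"api": "drive_tool", "payload": {"moves": [[[0.045, 0, 0, 0.03, 0], [0.045, 0, 0, 0.02, 0], [0.045, 0, 0, 0.012, 0], [0.04, 0, 0, 0.007, 0], [0.035, 0, 0, 0, 0]]], "force": 6}}

```text
time: 25.25
tcp_pos: [0.6313, -0.1783, 0.0398]
orientation: [0.259, 0.966, 0.0, 0.0]
wrist_force: [-0.8, -0.0, 0.3]
finger_gap: 0.0368
grasp_force: 0.0
```

Run:
```python
from h import *
rel(.6318,-.1783,.04)
d=snap('scene','s10')
cv2.imwrite('pics/s10c.png',cv2.resize(d['img'][150:300,270:420,::-1],None,fx=4,fy=4))
```

```text
t 25.25 tcp [ 0.6313 -0.1783  0.0398] yang 59.99 turn -0.01 tilt [ 1.e-04  0.e+00 -1.e+00] gap 0.0368 F [-0.8 -0.   0.3] g 0.0
shift mm: x -0.5 y 0.2 z -0.2 joints [-0.04  0.69  0.36  1.69 -0.31  0.81  1.51]
```

View pics/s10c.png

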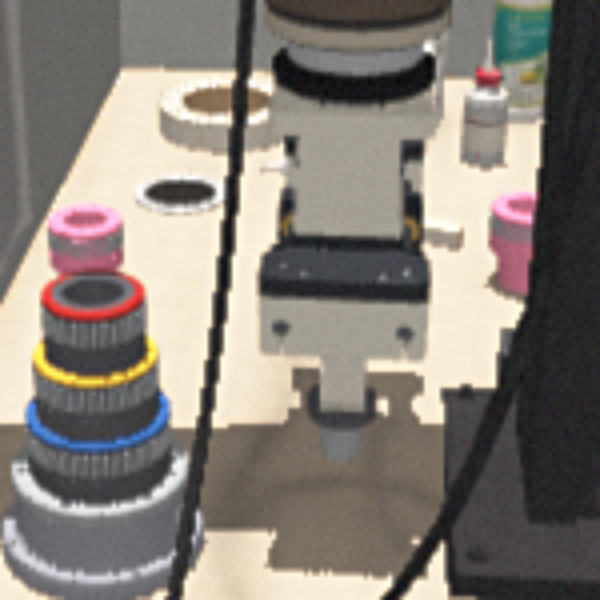

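>>> {"api": "drive_tool", "payload": {"moves": [[[0.03, 0, 0, 0, 0], [0.025, 0, 0, 0, 0], [0.021, 0, 0, 0, 0], [0.018, 0, 0, 0, 0], [0.014, 0, 0, 0, 0]]], "force": 5}}

```text
time: 25.8
tcp_pos: [0.6314, -0.1781, 0.04]
orientation: [0.259, 0.966, 0.0, 0.0]
wrist_force: [0.3, 0.5, 0.7]
finger_gap: 0.018
grasp_force: 5.0
```

>>> {"api": "drive_tool", "payload": {"moves": [[[0.012, 0, 0, 0, 0], [0.012, 0, 0, 0, 0], [0.012, 0, 0, 0, 0]]]}}

```text
time: 26.1
tcp_pos: [0.6314, -0.1782, 0.04]
orientation: [0.259, 0.966, 0.0, 0.0]
wrist_force: [0.5, 0.3, 4.4]
finger_gap: 0.0175
grasp_force: 5.0
```

>>> {"api": "drive_tool", "payload": {"moves": [[[0.012, 0, 0, 0, 0], [0.012, 0, 0, 0, 0]]], "force": 20}}

```text
time: 26.3
tcp_pos: [0.6314, -0.1782, 0.04]
orientation: [0.259, 0.966, 0.0, 0.0]
wrist_force: [-0.7, 0.8, 6.3]
finger_gap: 0.0174
grasp_force: 20.0
```

Run:
```python
from h import *
rel(.6318,-.1783,.04)
```

```text
t 26.3 tcp [ 0.6314 -0.1782  0.04  ] yang 60.0 turn -0.0 tilt [ 6.e-04  1.e-04 -1.e+00] gap 0.0174 F [-0.7  0.8  6.3] g 20.0
shift mm: x -0.4 y 0.1 z -0.0 joints [-0.04  0.69  0.36  1.69 -0.31  0.81  1.51]
```

>>> {"api": "drive_tool", "payload": {"moves": [[[0.012, 0, 0, -0.02, 0], [0.012, 0, 0, -0.03, 0], [0.012, 0, 0, -0.04, 0], [0.012, 0, 0, -0.04, 0], [0.012, 0, 0, -0.04, 0]]]}}

```text
time: 26.8
tcp_pos: [0.6301, -0.1783, 0.2103]
orientation: [0.259, 0.966, -0.0, -0.001]
wrist_force: [1.3, 0.1, -1.2]
finger_gap: 0.0178
grasp_force: 20.0
```

>>> {"api": "drive_tool", "payload": {"moves": [[[0.012, 0.027, -0.022, 0, 0], [0.012, 0.027, -0.022, 0, 0], [0.012, 0.027, -0.022, 0, 0], [0.012, 0.02, -0.016, 0, 0], [0.012, 0.0075, -0.006, 0, 0]]]}}

```text
time: 27.3
tcp_pos: [0.4898, -0.2009, 0.2092]
orientation: [0.26, 0.966, 0.0, -0.001]
wrist_force: [-0.7, 0.4, -2.7]
finger_gap: 0.0178
grasp_force: 20.0
```

>>> {"api": "drive_tool", "payload": {"moves": [[[0.012, 0, 0, 0, 0], [0.012, 0, 0, 0, 0], [0.012, 0, 0, 0.01, 0], [0.012, 0, 0, 0.01, 0], [0.012, 0, 0, 0, 0]]]}}

```text
time: 27.8
tcp_pos: [0.4926, -0.1995, 0.1876]
orientation: [0.259, 0.966, -0.0, -0.002]
wrist_force: [-0.1, -0.1, -1.2]
finger_gap: 0.0177
grasp_force: 20.0
```

>>> {"api": "drive_tool", "payload": {"moves": [[[0.012, 0, 0, 0, 0], [0.012, 0, 0, 0, 0]]]}}

```text
time: 28.0
tcp_pos: [0.4934, -0.2002, 0.1897]
orientation: [0.259, 0.966, -0.0, -0.0]
wrist_force: [-0.8, -0.3, -2.5]
finger_gap: 0.0176
grasp_force: 20.0
```

Run:
```python
from h import *
rel(.4935,-.2003,.15)
d=snap('scene','s11')
cv2.imwrite('pics/s11c.png',cv2.resize(d['img'][140:290,230:370,::-1],None,fx=4,fy=4))
```

```text
t 28.0 tcp [ 0.4934 -0.2002  0.1897] yang 60.0 turn -0.0 tilt [-1.e-04 -1.e-04 -1.e+00] gap 0.0176 F [-0.8 -0.3 -2.5] g 20.0
shift mm: x -0.1 y 0.0 z 39.7 joints [-0.06  0.33  0.45  1.88 -0.17  0.97  1.52]
```

View pics/s11c.png

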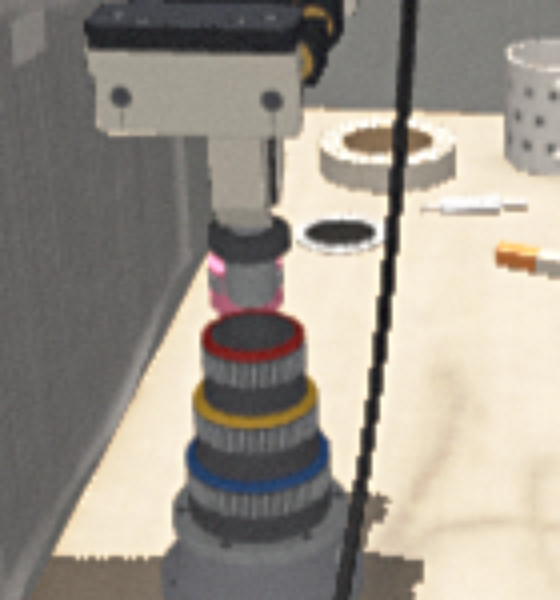

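Mandrel centred above the red bore (collar ~249,240; bore ~253,338). Lower.

>>> {"api": "drive_tool", "payload": {"moves": [[[0.012, 0, 0, 0.008, 0], [0.012, 0, 0, 0.004, 0], [0.012, 0, 0, 0.004, 0], [0.012, 0, 0, 0.003, 0], [0.012, 0, 0, 0, 0]]]}}

```text
time: 28.55
tcp_pos: [0.4929, -0.2001, 0.1702]
orientation: [0.259, 0.966, -0.0, -0.0]
wrist_force: [-0.5, -0.4, -2.2]
finger_gap: 0.0175
grasp_force: 20.0
```

>>> {"api": "drive_tool", "payload": {"moves": [[[0.012, 0, 0, 0.003, 0], [0.012, 0, 0, 0.003, 0], [0.012, 0, 0, 0.003, 0], [0.012, 0, 0, 0, 0]]]}}

```text
time: 28.95
tcp_pos: [0.4929, -0.2, 0.1613]
orientation: [0.259, 0.966, 0.0, -0.0]
wrist_force: [-0.6, -0.1, -2.6]
finger_gap: 0.0174
grasp_force: 20.0
```

>>> {"api": "drive_tool", "payload": {"moves": [[[0.012, -0.0003, -0.0003, 0.003, 0], [0.012, 0, 0, 0.003, 0], [0.012, 0, 0, 0.002, 0], [0.012, 0, 0, 0.001, 0], [0.012, 0, 0, 0, 0]]]}}

```text
time: 29.45
tcp_pos: [0.4932, -0.2005, 0.1525]
orientation: [0.259, 0.966, 0.0, -0.0]
wrist_force: [0.0, -0.6, -2.2]
finger_gap: 0.0177
grasp_force: 20.0
```

>>> {"api": "drive_tool", "payload": {"moves": [[[0.012, 0, 0, 0.001, 0], [0.012, 0, 0, 0.001, 0], [0.012, 0, 0, 0, 0]]]}}

```text
time: 29.75
tcp_pos: [0.4932, -0.2006, 0.1506]
orientation: [0.259, 0.966, 0.0, -0.0]
wrist_force: [0.3, 0.4, -2.0]
finger_gap: 0.0176
grasp_force: 20.0
```

>>> {"api": "drive_tool", "payload": {"moves": [[[0.012, 0, 0, 0.0005, 0], [0.012, 0, 0, 0.0005, 0], [0.012, 0, 0, 0, 0]]]}}

```text
time: 30.05
tcp_pos: [0.4934, -0.2006, 0.1499]
orientation: [0.259, 0.966, 0.0, 0.0]
wrist_force: [-0.1, 0.1, 1.3]
finger_gap: 0.0173
grasp_force: 20.0
```

>>> {"api": "drive_tool", "payload": {"moves": [[[0.012, 0, 0, 0.0005, 0], [0.012, 0, 0, 0, 0]]]}}

```text
time: 30.25
tcp_pos: [0.4935, -0.2007, 0.1498]
orientation: [0.259, 0.966, 0.0, 0.0]
wrist_force: [-1.6, 0.6, 6.7]
finger_gap: 0.0177
grasp_force: 20.0
```

Home. Release, retreat, verify.

>>> {"api": "drive_tool", "payload": {"moves": [[[0.018, 0, 0, 0, 0], [0.02, 0, 0, 0, 0], [0.026, 0, 0, 0, 0], [0.035, 0, 0, 0, 0], [0.045, 0, 0, 0, 0]]], "force": 4}}

```text
time: 30.75
tcp_pos: [0.4933, -0.2006, 0.1491]
orientation: [0.259, 0.966, -0.0, -0.0]
wrist_force: [-1.0, -0.2, -0.3]
finger_gap: 0.0376
grasp_force: 0.0
```

>>> {"api": "drive_tool", "payload": {"moves": [[[0.05, 0, 0, 0, 0], [0.05, 0, 0, -0.02, 0], [0.05, 0, 0, -0.04, 0], [0.05, 0, 0, -0.05, 0], [0.05, 0, 0, -0.04, 0]]]}}

```text
time: 31.25
tcp_pos: [0.4933, -0.2009, 0.3017]
orientation: [0.259, 0.966, -0.0, 0.001]
wrist_force: [2.4, -0.3, 0.7]
finger_gap: 0.0501
grasp_force: 0.0
```

>>> {"api": "drive_tool", "payload": {"moves": [[[0.05, 0, 0.04, 0, 0], [0.05, 0, 0.04, 0, 0], [0.05, 0, 0.04, 0, 0], [0.05, 0, 0.03, 0, 0], [0.05, 0, 0, 0, 0]]]}}

```text
time: 31.75
tcp_pos: [0.5701, -0.0652, 0.2985]
orientation: [0.255, 0.967, 0.001, -0.0]
wrist_force: [0.2, 0.1, 0.1]
finger_gap: 0.0501
grasp_force: 0.0
```

Run:
```python
from h import *
d=snap('scene','s12');P=cloud(d); 
for n,z,r in(('L',.074,.037),('M',.104,.032),('S',.134,.027),('collar',.144,.021),('tip',.192,.012)): print(n,z,circ(P,(.4935,-.2008),(z-.007,z+.005),r))
cv2.imwrite('pics/s12c.png',cv2.resize(d['img'][140:290,220:420,::-1],None,fx=4,fy=4))
rel(.49,-.2,.3)
```

```text
L 0.074 (array([ 0.4931, -0.2009,  0.0326]), np.float64(0.0735), 286)
M 0.104 (array([ 0.4932, -0.2012,  0.0277]), np.float64(0.1034), 244)
S 0.134 (array([ 0.4934, -0.2017,  0.0228]), np.float64(0.1331), 213)
collar 0.144 (array([ 0.4933, -0.2021,  0.0179]), np.float64(0.1435), 181)
tip 0.192 (array([ 0.4934, -0.2027,  0.0085]), np.float64(0.1907), 67)
t 31.8 tcp [ 0.5689 -0.0683  0.2986] yang 60.23 turn 0.23 tilt [-7.e-04  3.e-04 -1.e+00] gap 0.0499 F [-0.7  0.   0.6] g 0.0
shift mm: x 2.5 y -153.6 z -1.4 joints [-0.28  0.31  0.42  1.62 -0.13  1.25  1.21]
```

View pics/s12c.png

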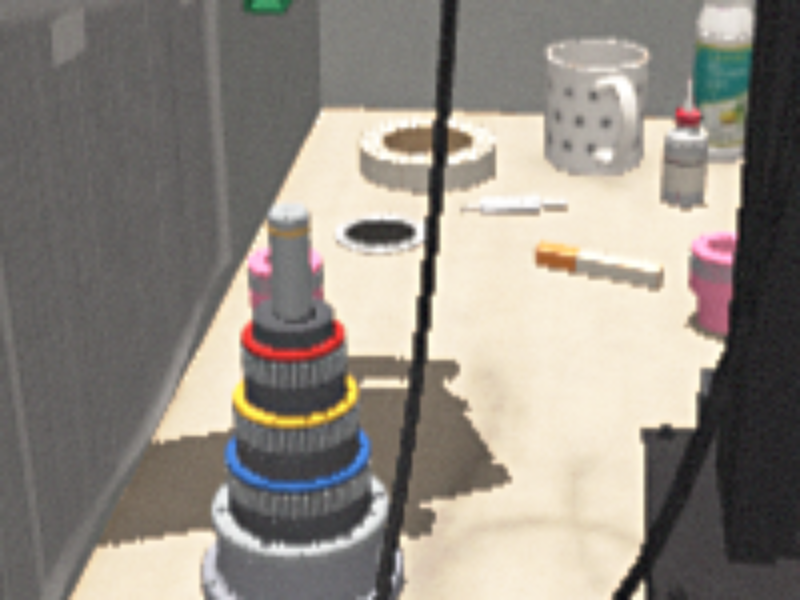

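The picture shows every part nested upright: mandrel tip at (290,215), then the red, yellow and blue rings. The measured heights match full seating, and the robot is clear.

```bash
python3 -c "from station import ctrl; print(ctrl.sign_off())"
```

```text
the job is handed in; nothing more can be done
None
```

I built the large, middle and small sleeves and then the mandrel up in the block in that order. Each is fully home by measured height, the robot is clear and did not go near the bystanders, and I handed the job in at about 32 s.

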